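# Hold an opened circlip at its groove on a sander's axle stub

### The job

The belt sander's idler roller is back on its axle and wants its circlip. Take the circlip pliers from the wooden cradle by their blue handles and squeeze them right up to their stop, which spreads the circlip hooked on their tips; lift them out, bring the open ring over the end of the steel axle stub and slide it straight down, without forcing it, to the groove just above the brass washer. Finish while holding it there: handles still squeezed, ring still spread, level and round the groove, the pliers carried by the gripper alone and not bearing down on the roller, so that the fit can be checked before the ring is let go; leave the other things on the bench where they are.

Things in the scene. Friction and masses are not known exactly. Their poses are not given: they have to be found in the camera images.
- pliers_grip (a point): Where to grip the circlip pliers: midway between the two blue handles, at half their height; x points along the pliers to the tips, z up. Handles 12 mm wide, 14 mm high, from 45 mm ahead of here to 51 mm behind. Outside width here: 64 mm at rest, 42 mm at the stop (faces then parallel to x). Each takes 3 N here to start moving, 15 N at the stop; 30 to 40 N holds them firmly; the ring droops 2 mm.
- pliers: Circlip pliers with the ring, dark steel, 215 mm long, about 0.25 kg, lying level on the cradle, tips bent 90 degrees down. Origin: on the pivot axis, level with the handles' underside, 75 mm ahead of and 7 mm below pliers_grip; same axes. A spring opens the handles; squeezing them spreads the tips.
- jaw_l (a joint): How far the pliers are squeezed: turn of each of the two levers in rad (both turn alike). 0 at rest, about 0.15 at the stop. In closing, the gripped spots swing back about the pivot: the pliers creep some 4 mm forward (tips' way) between still fingers. The ring's opening is 28 mm across at 0, about 32 mm at 0.10, 34 mm at the stop.
- ring_mid (a point): The circlip: steel spring ring, 3 mm thick, about 40 mm across, hooked by its lugs on the pliers' tips (it stays on), gap towards the pivot. This point, fixed on the pliers' centre line, is the centre of the fully spread ring's opening, at half its thickness: 138.2 mm ahead of pliers_grip and 25 mm lower, axes as the pliers. (At rest the ring is centred 7.5 mm further ahead.)
- groove (a point): On the axis of the upright axle stub, at half the groove's height, 93 mm above the bench; z up. Bright steel stub 30 mm across, groove 26.6 mm across, 6 mm high. A 46 mm brass washer's top is 3 mm below this point; a ring lying on it is still in the groove. Black roller 70 mm across, top 11 mm below. Its bracket runs to +x, lower than the washer. All fixed to the bench.
- stub_end (a point): Top end of the axle stub, on its axis, 15 mm above the groove's centre; the last 5 mm are bevelled to 21.6 mm across.
- cradle: Pine cradle, fixed: board 150 x 96 x 14 mm with two cross rails, 96 mm long, 16 mm thick, tops 45 mm above the bench, at 54 mm behind and 62 mm ahead of the origin (underside centre) along its x axis. The pliers lie on the rails along x, handle ends on one, pivot on the other; the handles can be gripped between the rails.
- glue_mid (a point): White glue bottle with orange cap, 52 mm across, 130 mm tall, its centre. Leave alone.
- sander_block_mid (a point): Cork sanding block, 100 x 55 x 32 mm, its centre. Leave alone.
- tape_mid (a point): Roll of blue tape lying flat, 90 mm across, 24 mm high, its centre. Leave alone.
- wax_mid (a point): Round tin of wax, 72 mm across, 42 mm high, its centre. Leave alone.
Mind the look-alikes: they are no part of the job. What is shaped like the pliers but turquoise is not meant.

How it is judged:
On the way, in this order (a step that is already met when the one before it is completed fails the run):
1. the ring is spread with the pliers and lifted clear of the cradle (value of joint jaw_l above 0.1 rad and height (world z) of ring_mid above 0.05 m and contact force between pliers and cradle below 0.1 N and contact force between the fingers and pliers above 5 N), for 0.2 s.
2. the spread ring is over the end of the stub, in line with it (value of joint jaw_l above 0.1 rad and horizontal distance between ring_mid and groove below 0.008 m and z of ring_mid in the frame of groove above 0.013 m), for 0.05 s.
At the end, for the whole second after the job is handed in: Pliers held in the gripper, levers beyond 0.10 rad; ring still, level within 0.1 rad, centred on the stub within 6 mm, mid-plane at most 2 mm above or 3 mm below mid-groove; cradle not touched, under 8 N on stub and roller; bystanders within 20 mm of their start (value of joint jaw_l above 0.1 rad and z of ring_mid in the frame of groove between -0.003 and 0.002 m and horizontal distance between ring_mid and groove below 0.006 m and angle between ring_mid's own z axis and vertical below 0.1 rad and contact force between the fingers and pliers above 5 N and contact force between pliers and cradle below 0.1 N and contact force between pliers and idler below 8 N and linear speed of pliers below 0.02 m/s and distance of each of glue_mid, sander_block_mid, tape_mid, wax_mid from where it was at the start of the episode below 0.02 m); the arm keeps its last pose, push and grip.
It fails at once if the ring or pliers are forced against the stub or roller (more than 40 N) (contact force between pliers and idler above 40 N).
It fails at once if a bystander is knocked or moved by more than 20 mm (distance of any of glue_mid, sander_block_mid, tape_mid, wax_mid from where it was at the start of the episode above 0.02 m).
It also fails if it takes over 35 s, if anything falls off the work surface, if the arm or the gripper's body presses on something with over 40 N, if the wrist force passes 120 N, or if a joint passes its speed limit or range.

### The arm

A 6-joint arm with a two-finger parallel gripper is mounted at the origin on the work surface. World frame = base frame: x ahead of the robot, y to its left, z up, the work surface at z = 0. Lengths are in m, angles in rad, forces in N, time in s.
With the tool pointing down it reaches from about 0.275 to 0.85 m from the base axis. Payload 5.2 kg.
Tool frame: the origin (TCP) lies on the centre line of the jaws, within the pads' length; the fingertips stand 22 mm ahead of it and the grasp point (between the pads) lies 3 mm ahead of it; z points along the fingers, x is the direction in which the jaws open and shut, and the axes are right-handed (so a half turn about z gives the same grasp; the last joint's range is limited). The gripper opens to 85 mm and grips with 20 to 120 N. Pads are 22 mm wide; open, the fingers measure 114 mm over their backs; the gripper's body (76 mm by 85 mm) begins 54 mm behind the grasp point. The pads swing forward as they close: fully open they stand 13 mm farther back than shut.
Start: joints at [-1.397, 0.259, 1.535, -0, 1.348, -0.203], TCP at [0.202, -0.511, 0.253] pointing down, gripper open.
Joint ranges: [-3.14, 3.14], [-0.91, 2.08], [0.19, 2.58], [-1.22, 4.36], [0.22, 2.71], [-3.12, 3.12]. Speed limits (rad/s): [2.57, 2.57, 3.14, 3.14, 3.14, 3.14].

### API

Orientations are given as a rotation vector (axis times angle).
In Python, from rig import get_state, read_camera, calibration, hand_in, trace, spot_point gives the robot as it stands.
- The arm moves only by the shell command python3 -m pendant 'ROWS' [OPENING] [FORCE]. ROWS is JSON, a list of rows, each a list of 4 numbers: the shift along the tool's x, y, z in m, then the turn about the tool's z in rad. A call has 1 to 8 rows; each row shifts and turns the commanded pose from where the row before left it, along the tool's axes as they then stand; what a row does not reach is not made up. A row lasts 1/10 s, in which the tool goes at most 50 mm and 8.59 degrees, less where a joint would pass 70% of its speed; a pose out of reach is approached as far as the arm can. A call is refused whole if a number of a shift passes 0.05 or a number of a turn 0.15, either way. A call with a gripper value outside its range is refused whole. OPENING is the closure in counts, from 0 (fully open) to 255 (shut), set as the call begins (- or left out, the last holds). The fingers move at their own pace and stop on an object; FORCE is the grip in N (left out, the last holds). Time passes only in rows, so rows that do not move let the fingers close. It gives the time, the measured TCP pose, the force and the opening at its end, in the units of the state.
- get_state(): the state, without advancing time (a new reading comes with each control period).
- read_camera(name): name is "scene" or "top" or "wrist"; returns the picture (384x512x3 uint8, red, green, blue); there is no depth.
- calibration(name): a dict with "vfov" (degrees; the focal length in pixels is half the picture's height over the tangent of half this angle, whatever the lens; pixels are square), "cx", "cy" (the principal point, pixels), "rvec" (rotation vector, rad) and "tvec" (3), from world to camera coordinates, as OpenCV has them. Camera axes: x right, y down, z forward; pixel columns grow to the right and rows downward; lengths in m; the calibration is good to about 2 mm. A picture is of the moment at which its call begins: read the wrist's pose just before it. calibration takes no time and is no camera call; for the wrist camera it gives the pose at the moment of the call.
- hand_in(): hands the job in, once; it reports no verdict.
Trained networks look in the newest picture that a camera, given by its name, has taken for a name from the list of things; names that differ only in an ending like _2 or _b are one class to them, and where a whole thing is asked for, a point or a joint stands for the part that bears it (a point fixed in the world has none). Each returns a list of dicts, best first, with "score" (0 to 1); they miss things now and then, are a little off and sometimes report something else, mostly with a low value. They report only what shows in the picture. A call takes as long as a camera call. They do not tell look-alikes from the thing itself.
- trace(camera, thing): "pixels" (384x512 bool, what is visible of it).
- spot_point(camera, thing): "xyz" ([x, y, z] in m, in the coordinates of the camera as it stood for that picture, good to about 4 mm: a listed point, or the origin of a listed thing).
The state is a dict: "time_s": time; "joints": joint angles; "joint_velocities": joint speeds; "joint_efforts": joint torques, N m; "eef_pos": TCP position; "tool_rot": TCP orientation; "force": force on the tool from outside, world axes, zero at the start; "wrist_torque": the same for the moment, N m; "gripper_width": opening from 0.0 (shut) to 1.0 (fully open).
Only numpy, scipy, OpenCV 4.12 (cv2) and the standard library are available. Lean on these libraries where they do the work, as an engineer would, in place of code of your own. Each camera call takes 0.05 s, during which the arm holds its last target. There are 200 camera calls.

## Working session

There is one attempt and no reset: what is moved stays moved. The work goes in short steps, Python scripts to look and compute and a shell command to move; the robot and the scene stay as the last step left them, time stands still between calls to the robot, and variables do not carry over. Pictures are saved under pics/ and viewed, about 8 in all and at most 12, crops included, and the job is handed in when it is done.

```bash
mkdir -p pics; cat > h.py <<'E'
import numpy as np, cv2
from rig import *
def cam(n):
    c=calibration(n); R=cv2.Rodrigues(np.array(c["rvec"],float))[0]; t=np.array(c["tvec"],float).reshape(3)
    f=192/np.tan(np.radians(c["vfov"])/2); return R,t,f,c["cx"],c["cy"]
def w(n,p,C=None):
    R,t,*_=C or cam(n); return R.T@(np.array(p)-t)
def proj(n,P,C=None):
    R,t,f,cx,cy=C or cam(n); q=R@np.array(P)+t; return np.array([cx+f*q[0]/q[2],cy+f*q[1]/q[2]])
def ray(n,uv,z,C=None):
    R,t,f,cx,cy=C or cam(n); o=-R.T@t; d=R.T@np.array([(uv[0]-cx)/f,(uv[1]-cy)/f,1]); return o+d*(z-o[2])/d[2]
E
python3 - <<'E'
from h import *
ims=[]
for n in("scene","top"):
    im=read_camera(n)[:,:,::-1]; C=cam(n); ims.append(im)
    for th in("pliers","pliers_grip","ring_mid","groove","stub_end","cradle","glue_mid","tape_mid","wax_mid","sander_block_mid"):
        for r in spot_point(n,th)[:3]:
            p=w(n,r["xyz"],C); print(n,th,round(r["score"],2),p.round(4),proj(n,p,C).round())
for n,i in zip(("scene","top"),ims): cv2.imwrite(f"pics/{n}0.png",cv2.resize(i,(800,600)))
s=get_state();print(s)
E
```

```text
scene pliers 0.74 [ 0.3111 -0.2753  0.0095] [118. 167.]
scene pliers 0.59 [ 0.5811 -0.2254  0.0421] [125. 216.]
scene pliers_grip 0.7 [ 0.5567 -0.2987  0.052 ] [ 96. 209.]
scene pliers_grip 0.6 [ 0.2463 -0.2361  0.0091] [133. 155.]
scene pliers_grip 0.41 [ 0.5829 -0.2229  0.0421] [126. 216.]
scene ring_mid 0.86 [ 0.3685 -0.3037  0.0008] [107. 182.]
scene ring_mid 0.59 [ 0.5978 -0.1649  0.023 ] [150. 224.]
scene groove 0.7 [0.5147 0.1382 0.0879] [264. 176.]
scene stub_end 0.57 [0.5146 0.1399 0.111 ] [264. 168.]
scene cradle 0.68 [ 0.5603 -0.2775 -0.0035] [108. 226.]
scene glue_mid 0.31 [ 0.5792 -0.2253  0.0406] [125. 216.]
scene tape_mid 0.82 [ 0.7873 -0.2357  0.0071] [114. 289.]
scene wax_mid 0.6 [ 0.7505 -0.0852  0.0179] [181. 267.]
scene sander_block_mid 0.85 [0.5895 0.406  0.0151] [367. 207.]
scene sander_block_mid 0.59 [0.5142 0.1414 0.1143] [265. 167.]
top pliers 0.88 [ 0.584  -0.2208  0.0444] [386. 191.]
top pliers 0.71 [ 0.3178 -0.2745  0.0116] [406. 296.]
top pliers 0.47 [0.5898 0.4061 0.0156] [148. 186.]
top pliers_grip 0.91 [ 0.5614 -0.2935  0.0548] [416. 200.]
top pliers_g
[... 525 characters left out ...]
0.0183] [148. 187.]
{'time_s': 1.1, 'joints': array([-1.39677873e+00,  2.58626051e-01,  1.53498580e+00, -2.24535796e-05,
        1.34802703e+00, -2.02792937e-01]), 'joint_velocities': array([-0.00039662,  0.00172922,  0.00086592, -0.00035323,  0.00100613,
        0.00013595]), 'joint_efforts': array([-1.17083968e-03, -4.45943534e+01, -2.90892971e+01, -4.33283467e-04,
        1.06078496e-03,  9.99276864e-06]), 'eef_pos': array([ 0.20239505, -0.51140834,  0.25330142]), 'tool_rot': array([-2.59818038e+00,  1.76605511e+00,  7.52719344e-05]), 'force': array([-0.12756777,  0.28671322,  0.34881292]), 'wrist_torque': array([-0.00481556, -0.05112638, -0.00820334]), 'gripper_width': 0.999664004575607}
```

View both.

View pics/scene0.png

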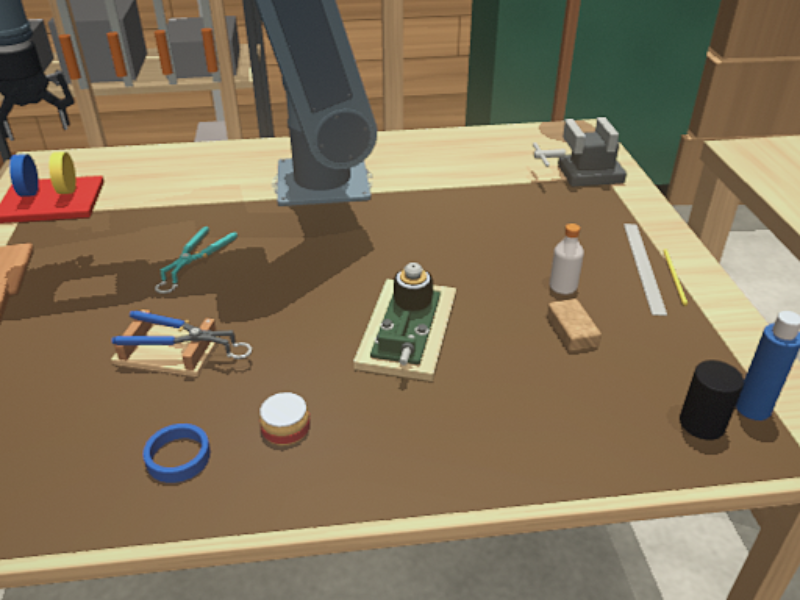

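View pics/top0.png

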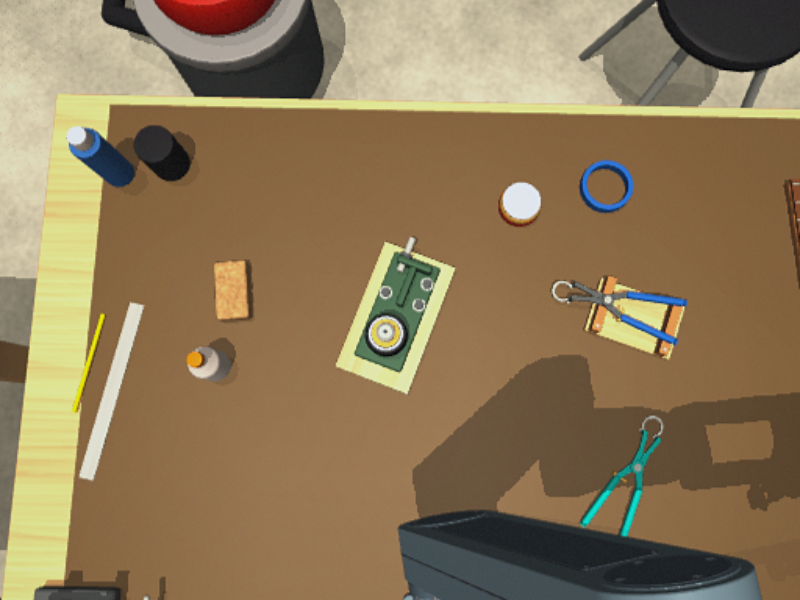

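The scene view shows the blue pliers on the cradle at about (190,335), with the turquoise decoy at (200,260) and the stub at (413,270). The top view shows the pliers with pivot (607,300) and ring (563,291), and the stub at (386,334). The detections for the blue pliers agree with both pictures.

```bash
python3 -m pendant '[[0,0,0,-0.15],[0,0,0,-0.15],[0,0,0,-0.15],[0,0,0,-0.15],[0,0,0,-0.15],[0,0,0,-0.15]]' 0 40
python3 -m pendant '[[0.0315,-0.0342,0,0],[0.0315,-0.0342,0,0],[0.0315,-0.0342,0,0],[0.0315,-0.0342,0,0],[0.0315,-0.0342,0,0],[0.0315,-0.0342,0,0],[0.0315,-0.0342,0,0],[0.0315,-0.0342,0,0]]'
python3 -m pendant '[[0.02,-0.02,0,0],[0,0,0.02,0],[0,0,0,0]]'
python3 - <<'E'
from h import *
s=get_state();R=cv2.Rodrigues(s["tool_rot"])[0];print(s["time_s"],s["eef_pos"],R.round(3),s["joints"].round(2))
C=cam("wrist");im=read_camera("wrist")[:,:,::-1]
for th in("pliers","pliers_grip","ring_mid","cradle"):
    for r in spot_point("wrist",th)[:2]:
        p=w("wrist",r["xyz"],C); print(th,round(r["score"],2),p.round(4),proj("wrist",p,C).round())
m=trace("wrist","pliers")
im=im.copy()
if m:
    print(m[0]["score"],m[0]["pixels"].sum()); cs,_=cv2.findContours(m[0]["pixels"].astype(np.uint8),0,1); cv2.drawContours(im,cs,-1,(0,255,0),1); np.save("m.npy",m[0]["pixels"])
cv2.imwrite("pics/w1.png",cv2.resize(im,(800,600)))
E
```

```text
time_s: 1.7
eef_pos: [0.2024, -0.5114, 0.2533]
tool_rot: [-3.109, 0.45, -0.0]
force: [1.0, -0.1, -0.2]
gripper_width: 1.002
time_s: 2.5
eef_pos: [0.5244, -0.3214, 0.2534]
tool_rot: [3.107, -0.46, 0.0]
force: [-0.3, -0.8, -0.1]
gripper_width: 1.004
time_s: 2.8
eef_pos: [0.5475, -0.3074, 0.2305]
tool_rot: [-3.106, 0.456, 0.007]
force: [-1.0, 0.5, 0.7]
gripper_width: 1.0
2.8 [ 0.54750896 -0.30744572  0.23050296] [[ 0.958 -0.288 -0.004]
 [-0.288 -0.958  0.003]
 [-0.005 -0.002 -1.   ]] [-0.69  0.42  1.37 -0.    1.37 -0.4 ]
pliers 0.57 [ 0.5818 -0.2243  0.045 ] [261.  89.]
pliers 0.57 [ 0.3144 -0.2739  0.0147] [ 69. 194.]
pliers_grip 0.82 [ 0.2475 -0.24    0.009 ] [ 12. 183.]
ring_mid 0.88 [ 0.3714 -0.3082 -0.0021] [127. 202.]
ring_mid 0.75 [ 0.6023 -0.1681  0.027 ] [265.  27.]
cradle 0.69 [ 5.578e-01 -2.797e-01  1.000e-04] [254. 141.]
0.95 4459
```

View pics/w1.png

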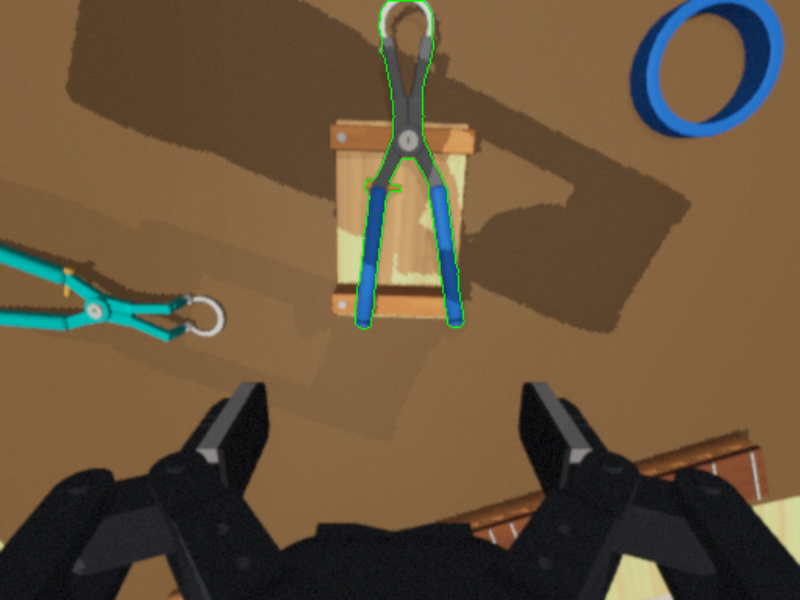

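The wrist view shows the blue pliers outlined, pivot screw at (408,140), handle ends at (363,322) and (456,322), pointing up the picture and free to grip between the rails.

```bash
python3 - <<'E'
from h import *
C=cam("wrist");k=.64
piv=ray("wrist",(408*k,140*k),.06,C);a=ray("wrist",(363*k,322*k),.059,C);b=ray("wrist",(456*k,322*k),.059,C);e=(a+b)/2
rl=ray("wrist",(407*k,22*k),.028,C)
d=(piv-e)[:2];print("piv",piv,"end",e,"ring rest",rl,"len",np.linalg.norm(d),"yaw",np.degrees(np.arctan2(d[1],d[0])), np.linalg.norm(a-b))
d2=(rl-piv)[:2];print("yaw ring",np.degrees(np.arctan2(d2[1],d2[0])),np.linalg.norm(d2))
s=get_state();p=s["eef_pos"];R=cv2.Rodrigues(s["tool_rot"])[0]
d/=np.linalg.norm(d);g=piv[:2]-.075*d;print("grip",g)
print("tool shift",R.T@(np.array([*g,.055])-p),"tool x yaw",np.degrees(np.arctan2(R[1,0],R[0,0])))
E
```

```text
piv [ 0.58214349 -0.22848681  0.06      ] end [ 0.54847362 -0.34755146  0.059     ] ring rest [ 0.60298047 -0.15874431  0.028     ] len 0.12373379530054392 yaw 74.2098134453725 0.06721620031049119
yaw ring 73.36542875090792 0.07278870911350178
grip [ 0.56173484 -0.30065666]
tool shift [ 0.01055512 -0.01329035  0.17937908] tool x yaw -16.92006362104682
```

```bash
python3 -m pendant '[[0.0105,-0.0150,0.02,-0.01],[0,0,0.04,0],[0,0,0.04,0],[0,0,0.03,0],[0,0,0,0]]'
python3 - <<'E'
from h import *
s=get_state();p=s["eef_pos"];R=cv2.Rodrigues(s["tool_rot"])[0];print(p,np.degrees(np.arctan2(R[1,0],R[0,0])))
C=cam("wrist");im=read_camera("wrist")[:,:,::-1]
for th in("pliers","pliers_grip","ring_mid"):
    for r in spot_point("wrist",th)[:2]:
        q=w("wrist",r["xyz"],C); print(th,round(r["score"],2),q.round(4),"tool",(R.T@(q-p)).round(4))
cv2.imwrite("pics/w2.png",cv2.resize(im,(800,600)))
E
```

```text
time_s: 3.6
eef_pos: [0.5594, -0.2965, 0.0991]
tool_rot: [-3.105, 0.446, 0.012]
force: [-0.0, 0.2, -0.3]
gripper_width: 1.0
[ 0.55937419 -0.29654809  0.09914425] -16.32949311458462
pliers 0.91 [ 0.5796 -0.2241  0.0402] tool [-0.0005 -0.075   0.0592]
ring_mid 0.94 [ 0.3701 -0.3039 -0.    ] tool [-0.1787  0.0606  0.1004]
```

View pics/w2.png

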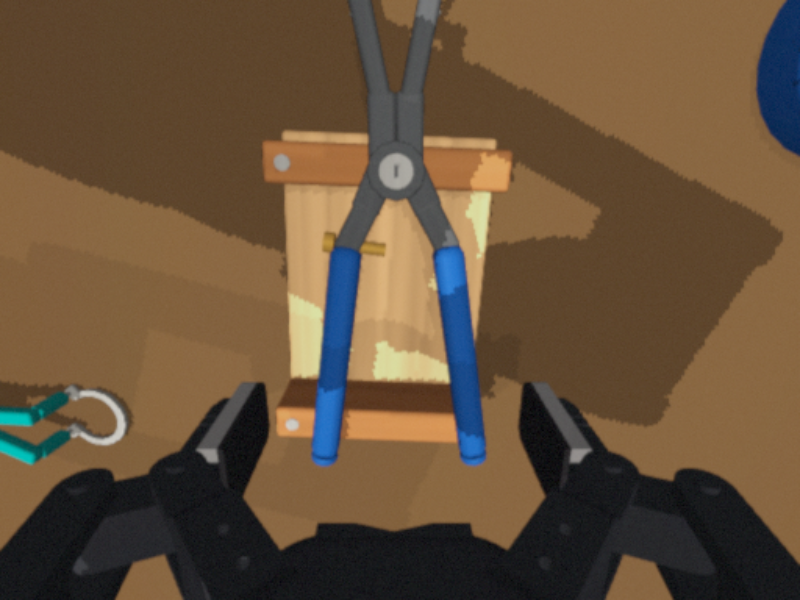

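The near view shows the pliers straddled by the open fingers: pivot (396,172), handle ends (324,460) and (473,460), brass stop pin at (352,243).

```bash
python3 - <<'E'
from h import *
s=get_state();p=s["eef_pos"];R=cv2.Rodrigues(s["tool_rot"])[0]
C=cam("wrist");k=.64;print(p)
L={n:(R.T@(ray("wrist",(u*k,v*k),z,C)-p)).round(4) for n,u,v,z in[("piv",396,172,.06),("a",324,460,.059),("b",473,460,.059),("a1",347,250,.059),("b1",449,250,.059)]}
print(L,(L["a"]+L["b"])/2)
E
```

```text
[ 0.56342752 -0.29924353  0.10599118]
{'piv': array([ 0.0008, -0.0739,  0.0459]), 'a': array([-0.0319,  0.0526,  0.0469]), 'b': array([0.0363, 0.0528, 0.0472]), 'a1': array([-0.0181, -0.0449,  0.0468]), 'b1': array([ 0.0214, -0.0449,  0.047 ])} [0.0022  0.0527  0.04705]
```

```bash
python3 -m pendant '[[0,0,0,0],[0,0,0,0]]'; python3 - <<'E'
from h import *
for i in range(5):
    s=get_state();R,t,*_=cam("wrist");print(s["time_s"],s["eef_pos"].round(4),(-R.T@t).round(4),s["joints"].round(4)); read_camera("wrist")
E
```

```text
time_s: 4.0
eef_pos: [0.563, -0.2985, 0.1052]
tool_rot: [3.108, -0.444, 0.004]
force: [0.4, -0.0, 0.9]
gripper_width: 0.999
4.0 [ 0.563  -0.2985  0.1052] [ 0.5851 -0.221   0.2249] [-0.6623  0.5347  1.4992 -0.      1.1046 -0.3784]
4.05 [ 0.5628 -0.2984  0.1048] [ 0.5849 -0.2209  0.2245] [-0.6624  0.5351  1.4996 -0.      1.1044 -0.3784]
4.1 [ 0.5626 -0.2982  0.1044] [ 0.5848 -0.2208  0.2242] [-0.6623  0.5355  1.5     0.      1.1043 -0.3783]
4.15 [ 0.5624 -0.2981  0.1041] [ 0.5847 -0.2207  0.2239] [-0.6623  0.5359  1.5003 -0.      1.1043 -0.3784]
4.2 [ 0.5623 -0.298   0.1038] [ 0.5847 -0.2206  0.2236] [-0.6623  0.5362  1.5005 -0.      1.1042 -0.3783]
```

```bash
python3 -m pendant '[[0,0,0,0],[0,0,0,0]]'; python3 - <<'E'
from h import *
s=get_state();p=s["eef_pos"];R=cv2.Rodrigues(s["tool_rot"])[0];C=cam("wrist");im=read_camera("wrist")
print(p,np.degrees(np.arctan2(R[1,0],R[0,0])))
hsv=cv2.cvtColor(im,cv2.COLOR_RGB2HSV);m=cv2.inRange(hsv,(104,120,60),(125,255,255));m=cv2.morphologyEx(m,cv2.MORPH_OPEN,np.ones((3,3)))
n,l,st,c=cv2.connectedComponentsWithStats(m)
for i in range(1,n):
    if st[i,4]>300 and st[i,0]<350:
        ys,xs=np.where(l==i);print(st[i],[((R.T@(ray("wrist",(xs[ys==y].mean(),y),.057,C)-p))[:2]*1e3).round(1) for y in (ys.min()+1,(ys.min()+ys.max())//2,ys.max()-2)])
for r in spot_point("wrist","pliers")[:1]+spot_point("wrist","pliers_grip")[:1]:print(r["score"],R.T@(w("wrist",r["xyz"],C)-p))
E
```

```text
time_s: 4.45
eef_pos: [0.5622, -0.2979, 0.1032]
tool_rot: [-3.11, 0.445, 0.0]
force: [-0.2, 0.6, 0.6]
gripper_width: 0.997
[ 0.56216692 -0.29786547  0.10324213] -16.268767259694034
[ 272  155   33  138 2304] [array([ 17.7, -47.5]), array([24. , -3.5]), array([31.5, 48.3])]
[ 196  156   29  137 2315] [array([-22.2, -46.9]), array([-27.6,  -2.8]), array([-34.2,  48.3])]
0.82 [-0.00626922 -0.07348556  0.05678621]
```

```bash
python3 -m pendant '[[-0.0017,-0.002,0.02,-0.01],[0,0,0.02,0],[0,0,0.011,0],[0,0,0,0],[0,0,0,0],[0,0,0,0]]'
python3 -m pendant '[[0,0,0,0],[0,0,0,0],[0,0,0,0],[0,0,0,0],[0,0,0,0],[0,0,0,0],[0,0,0,0],[0,0,0,0]]' 255 40
```

```text
time_s: 5.2
eef_pos: [0.5618, -0.2961, 0.0534]
tool_rot: [3.111, -0.429, 0.003]
force: [-0.1, -0.1, -0.0]
gripper_width: 0.999
time_s: 6.0
eef_pos: [0.564, -0.2986, 0.057]
tool_rot: [3.106, -0.427, 0.013]
force: [-0.9, -2.2, 15.4]
gripper_width: 0.467
```

```bash
python3 -m pendant '[[0,0,0,0],[0,0,0,0],[0,0,-0.004,0],[0,0,-0.004,0],[0,0,-0.006,0],[0,0,0,0]]'
python3 - <<'E'
from h import *
im=read_camera("wrist")[:,:,::-1];cv2.imwrite("pics/w3.png",cv2.resize(im,(800,600)));print(get_state()["eef_pos"])
E
```

```text
time_s: 6.6
eef_pos: [0.5612, -0.2955, 0.0667]
tool_rot: [3.112, -0.429, 0.0]
force: [1.2, -0.1, -1.8]
gripper_width: 0.461
[ 0.56109887 -0.2953968   0.06630585]
```

View pics/w3.png

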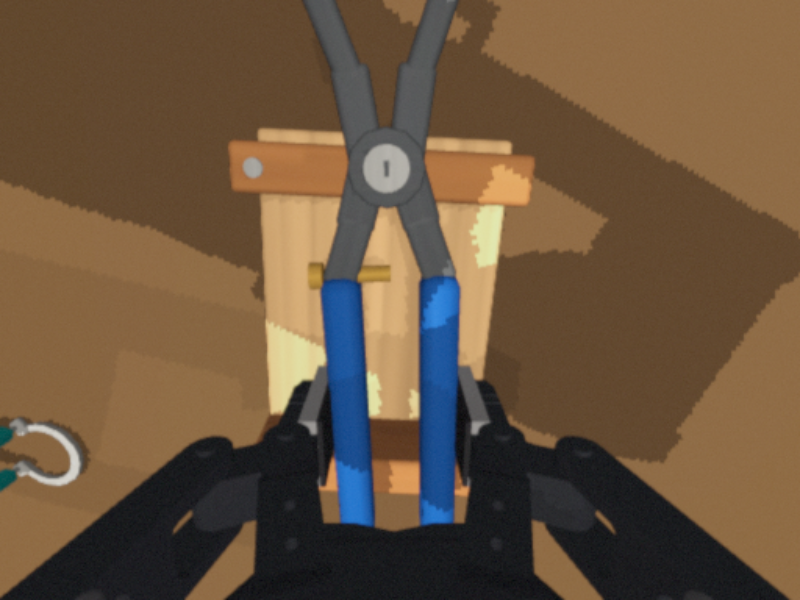

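The view shows the handles squeezed, outer edges near-parallel given the camera tilt, with the pliers held clear of the rails and pivot at (386,168). I'm lifting on and checking.

```bash
python3 -m pendant '[[0,0,-0.01,0],[0,0,-0.02,0],[0,0,-0.025,0],[0,0,-0.025,0],[0,0,-0.015,0],[0,0,-0.005,0],[0,0,0,0],[0,0,0,0]]'
python3 -m pendant '[[-0.004,-0.014,0,0],[-0.008,-0.027,0,0],[-0.0114,-0.037,0,0],[-0.0114,-0.037,0,0],[-0.0114,-0.037,0,0],[-0.0114,-0.037,0,0],[-0.0114,-0.037,0,0],[-0.0114,-0.037,0,0]]'
python3 -m pendant '[[-0.008,-0.022,0,0],[-0.003,-0.011,0,0],[0,0,0,0],[0,0,0,0],[0,0,0,0],[0,0,0,0],[0,0,0,0],[0,0,0,0]]'
cat > look.py <<'E'
from h import *
import sys
s=get_state();p=s["eef_pos"];R=cv2.Rodrigues(s["tool_rot"])[0];C=cam("wrist");im=read_camera("wrist")[:,:,::-1]
print(s["time_s"],p,np.degrees(np.arctan2(R[1,0],R[0,0])),s["gripper_width"])
for th in("pliers","groove","stub_end","ring_mid"):
    for r in spot_point("wrist",th)[:1]:
        q=w("wrist",r["xyz"],C);print("wrist",th,round(r["score"],2),q.round(4),"tool",(R.T@(q-p)).round(4))
cv2.imwrite(f"pics/{sys.argv[1]}.png",cv2.resize(im,(800,600)))
ims=[]
for n in("scene","top"):
    i=read_camera(n)[:,:,::-1];D=cam(n)
    for th in("ring_mid","groove","stub_end","pliers"):
        for r in spot_point(n,th)[:2]: 
            q=w(n,r["xyz"],D);print(n,th,round(r["score"],2),q.round(4),proj(n,q,D).round())
    u,v=proj(n,[.53,.1,.1],D).astype(int);u0=max(0,u-50);v0=max(0,v-50)
    cc=i[v0:v0+100,u0:u0+100];ims.append(cv2.resize(cc,(400,400),interpolation=cv2.INTER_CUBIC));print("crop",n,u0,v0)
cv2.imwrite(f"pics/{sys.argv[1]}b.png",np.hstack(ims))
E
python3 look.py w4
```

```text
time_s: 7.45
eef_pos: [0.5606, -0.2951, 0.1653]
tool_rot: [-3.111, 0.429, 0.003]
force: [-0.0, -0.2, -3.2]
gripper_width: 0.465
time_s: 8.25
eef_pos: [0.5536, -0.0179, 0.1654]
tool_rot: [-3.112, 0.429, 0.003]
force: [0.4, 0.3, -2.5]
gripper_width: 0.46
time_s: 9.05
eef_pos: [0.5533, 0.0135, 0.1663]
tool_rot: [3.112, -0.431, -0.0]
force: [-0.2, 0.3, -1.8]
gripper_width: 0.464
9.05 [0.55328447 0.01350892 0.16626656] -15.758367224110037 0.4639479092545489
wrist pliers 0.96 [0.5741 0.0873 0.1527] tool [ 0.     -0.0767  0.0136]
wrist groove 0.67 [0.5179 0.1342 0.0935] tool [-0.0669 -0.1065  0.0728]
wrist stub_end 0.6 [0.5131 0.1366 0.1044] tool [-0.0721 -0.1075  0.0618]
scene ring_mid 0.82 [ 0.3718 -0.2977 -0.0011] [109. 183.]
scene ring_mid 0.73 [0.586  0.1497 0.1327] [273. 177.]
scene groove 0.69 [0.5116 0.1382 0.0918] [264. 174.]
scene stub_end 0.69 [0.4632 0.4244 0.0602] [362. 165.]
scene stub_end 0.59 [0.5134 0.1426 0.1113] [265. 168.]
scene pliers 0.75 [0.5665 0.0882 0.1486] [247. 169.]
scene pliers 0.68 [ 0.3144 -0.274   0.0091] [119. 168.]
crop scene 200 126
top ring_mid 0.72 [ 0.3735 -0.303   0.0049] [416. 274.]
top ring_mid 0.61 [0.5922 0.1502 0.1299] [242. 179.]
top groove 0.87 [0.5145 0.1409 0.0933] [246. 212.]
top stub_end 0.88 [0.5154 0.1382 0.1046] [247. 212.]
top stub_end 0.71 [ 0.7904 -0.2373  0.0135] [388. 119.]
top pliers 0.89 [0.5733 0.0903 0.1541] [267. 185.]
top pliers 0.89 [ 0.3147 -0.274   0.0107] [406. 297.]
crop top 212 156
```

View pics/w4.png

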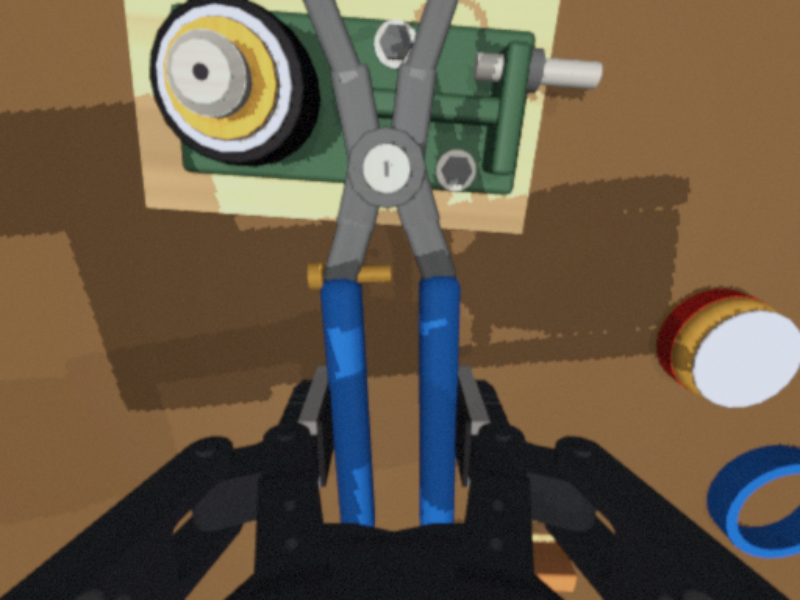

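View pics/w4b.png

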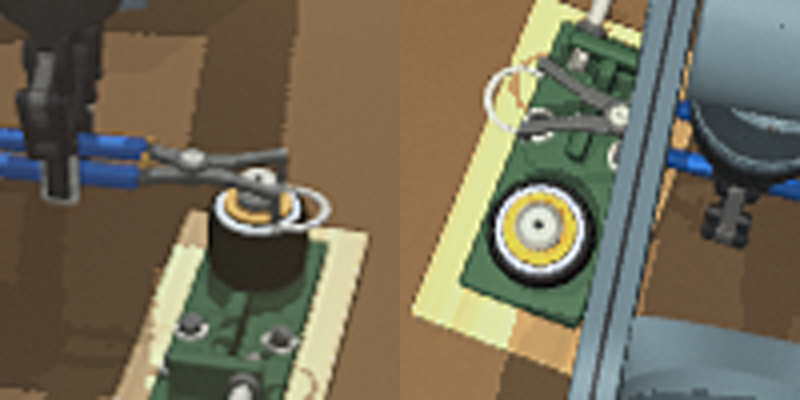

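The wrist view shows the stub-end hole at (201,72) and the pivot at (386,168). Scene and top crops show the spread ring just beyond the stub, held level. Now I'll work out the remaining shift.

```bash
cat > m.py <<'E'
from h import *
s=get_state();p=s["eef_pos"];R=cv2.Rodrigues(s["tool_rot"])[0];C=cam("wrist");k=.64
T=lambda u,v,z:(R.T@(ray("wrist",(u*k,v*k),z,C)-p))
print(p)
zt=p[2]
for dz in(-.003,0,.003):
    o=[T(386,168,zt+.0014+dz),(T(341,283,zt+.0004+dz)+T(440,283,zt+.0004+dz))/2,(T(357,520,zt+.0004+dz)+T(438,520,zt+.0004+dz))/2]
    print([q.round(4) for q in o], "outer width", T(322,285,zt)[0]-T(459,285,zt)[0],T(342,515,zt)[0]-T(455,515,zt)[0])
    yaw=np.arctan2(o[2][0]-o[0][0],o[2][1]-o[0][1]);print("yaw",yaw,"ring",o[0][:2]-.0632*np.array([np.sin(yaw),np.cos(yaw)]))
q=T(201,72,.108);print("stub tool",q,"world",R@q+p)
E
python3 m.py
```

```text
[0.5532268  0.01418705 0.16631471]
[array([-0.0021, -0.0767,  0.0016]), array([-0.001 , -0.0446,  0.0026]), array([0.0013, 0.0427, 0.0026])] outer width -0.03906863133307406 -0.03894144945206113
yaw 0.028654849158254808 ring [-0.00393069 -0.13988691]
[array([-0.0021, -0.0768, -0.0014]), array([-0.001 , -0.0455, -0.0004]), array([ 0.0013,  0.0397, -0.0004])] outer width -0.03906863133307406 -0.03894144945206113
yaw 0.028651289446944127 ring [-0.00388235 -0.13998039]
[array([-0.002 , -0.0769, -0.0044]), array([-0.001 , -0.0464, -0.0034]), array([ 0.0012,  0.0367, -0.0034])] outer width -0.03906863133307406 -0.03894144945206113
yaw 0.028647546309928048 ring [-0.00383399 -0.14007386]
stub tool [-0.07048545 -0.1085995   0.05831311] world [0.51474474 0.13780337 0.108     ]
```

```bash
python3 -m pendant '[[-0.010,0.005,0,0],[-0.019,0.009,0,0],[-0.019,0.009,0,0],[-0.012,0.006,0,0],[-0.007,0.0024,0,0],[0,0,0,0],[0,0,0,0],[0,0,0,0]]'
python3 -m pendant '[[0,0,0.004,0],[0,0,0.004,0],[0,0,0.002,0],[0,0,0,0],[0,0,0,0],[0,0,0,0]]'
sed -i 's/\[.53,.1,.1\]/[.5147,.138,.11]/;s/-50/-30/g;s/+100/+60/g;s/(400,400)/(400,400)/' look.py; python3 look.py w5
```

```text
time_s: 10.6
eef_pos: [0.481, 0.002, 0.1665]
tool_rot: [-3.112, 0.429, -0.001]
force: [0.2, -0.4, -2.6]
gripper_width: 0.47
time_s: 11.2
eef_pos: [0.4803, 0.0021, 0.1564]
tool_rot: [3.112, -0.429, 0.0]
force: [-0.1, -0.6, -2.4]
gripper_width: 0.464
11.2 [0.48034517 0.00206014 0.15637074] -15.69553049400657 0.4644569499829871
wrist pliers 0.62 [0.4992 0.0749 0.1437] tool [-0.0016 -0.0753  0.0127]
scene ring_mid 0.97 [0.512  0.1362 0.1176] [263. 166.]
scene ring_mid 0.85 [ 0.3671 -0.2997  0.0026] [108. 181.]
scene groove 0.96 [0.514  0.1413 0.0901] [265. 175.]
scene stub_end 0.79 [0.5149 0.1414 0.1102] [265. 169.]
scene stub_end 0.73 [0.5147 0.1374 0.1212] [264. 165.]
scene pliers 0.89 [ 0.3104 -0.2726  0.0124] [119. 166.]
scene pliers 0.63 [0.4999 0.0748 0.1398] [239. 158.]
crop scene 233 138
top ring_mid 0.73 [0.5162 0.1368 0.1222] [247. 210.]
top ring_mid 0.65 [ 0.3702 -0.3003  0.0045] [415. 275.]
top stub_end 0.66 [0.5157 0.1401 0.106 ] [246. 211.]
top stub_end 0.4 [0.5167 0.1385 0.1266] [246. 210.]
top pliers 0.79 [0.5028 0.0794 0.1444] [270. 215.]
top pliers 0.58 [ 0.317  -0.273   0.0125] [406. 296.]
crop top 216 181
```

View pics/w5b.png

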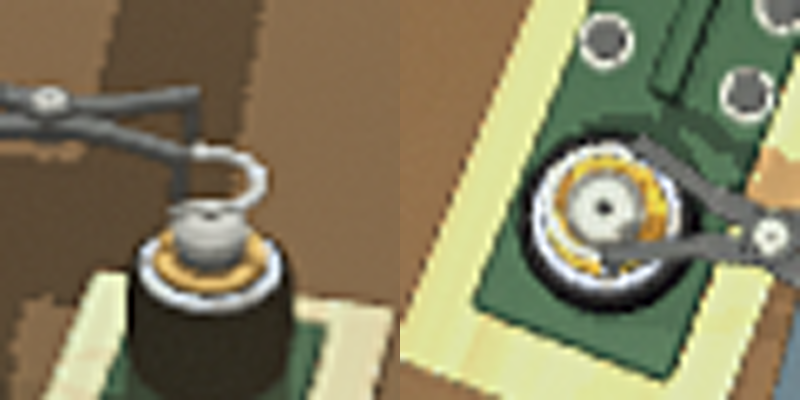

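```bash
cat > ov.py <<'E'
from h import *
import sys
name=sys.argv[1];gx,gy=map(float,sys.argv[2:4]);rx,ry,rz=map(float,sys.argv[4:7]);S=10;out=[]
a=np.linspace(0,2*np.pi,90)
for n in("scene","top"):
    im=read_camera(n)[:,:,::-1];D=cam(n);u,v=proj(n,[gx,gy,.11],D).astype(int);u0,v0=u-20,v-20
    c=cv2.resize(im[v0:v0+40,u0:u0+40],(400,400),interpolation=cv2.INTER_CUBIC)
    raw=c.copy()
    def circ(x,y,z,r,col):
        P=np.array([(proj(n,[x+r*np.cos(t),y+r*np.sin(t),z],D)-[u0,v0]+.5)*S for t in a]).astype(np.int32);cv2.polylines(c,[P],True,col,1)
    circ(gx,gy,.090,.023,(0,0,255));circ(gx,gy,.108,.0108,(0,0,255));circ(gx,gy,.082,.035,(0,0,255))
    circ(rx,ry,rz,.017,(0,255,0));circ(rx,ry,rz,.020,(0,255,0))
    out.append(np.vstack([raw,c])); print(n,u0,v0,proj(n,[gx,gy,.108],D))
o=np.hstack(out);cv2.imwrite(f"pics/{name}.png",cv2.resize(o,(600,600)))
E
python3 ov.py o1 .5147 .1378 .5158 .1376 .1235; python3 -c "
from h import *;print(get_state()['time_s'])"
```

```text
scene 243 148 [263.71129751 169.3392781 ]
top 226 191 [246.62389306 211.648832  ]
12.05
```

View pics/o1.png

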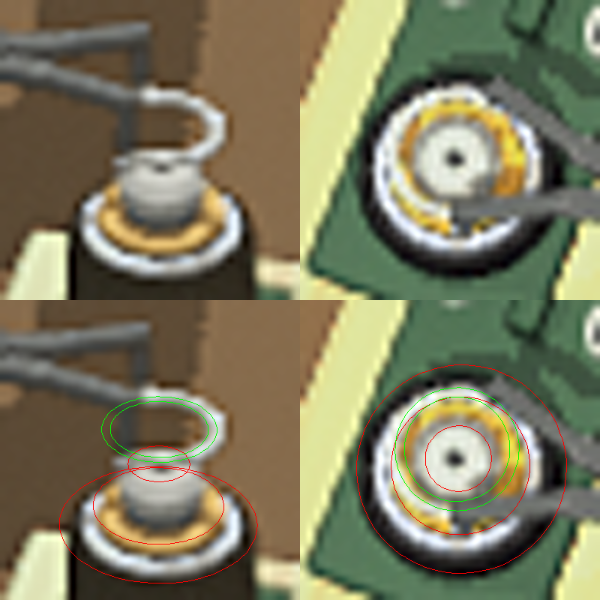

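The overlay shows the ring larger than I drew it (outer radius about 23 mm when spread). It is concentric with the stub to within 1–2 mm, slightly short towards the gripper. I'll nudge it forward and check again, lower down.

```bash
python3 -m pendant '[[0,-0.0012,0.003,0],[0,0,0.003,0],[0,0,0,0],[0,0,0,0],[0,0,0,0]]'
sed -i 's/rz,.020/rz,.023/;s/u-20,v-20/u-15,v-15/;s/+40/+30/g;s/S=10/S=40\/3/' ov.py
python3 - <<'E'
from h import *
s=get_state();p=s["eef_pos"];R=cv2.Rodrigues(s["tool_rot"])[0];print(p,s["force"],"ring0",R@[-.0030,-.1400,.0316]+p)
E
python3 ov.py o2 .5147 .1385 .5161 .1383 .1170
```

```text
time_s: 12.55
eef_pos: [0.4806, 0.0032, 0.1503]
tool_rot: [3.112, -0.429, 0.0]
force: [-1.9, 1.0, -2.1]
gripper_width: 0.462
[0.48061324 0.00322679 0.15032836] [-1.85453783  1.02957761 -2.1427721 ] ring0 [0.51560228 0.1388172  0.11872826]
scene 248 153 [263.97566649 169.31997503]
top 231 196 [246.33830523 211.642795  ]
```

View pics/o2.png

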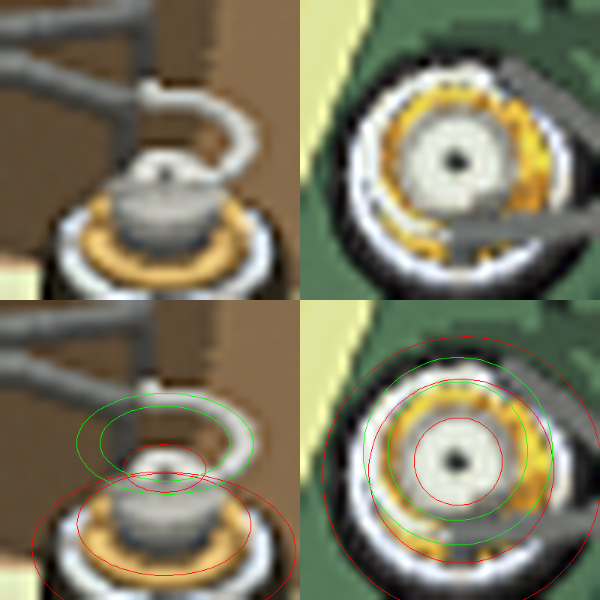

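The ring and stub coincide within about 1 mm in both views, so I'm starting down the stub in small steps while watching the force.

```bash
python3 -m pendant '[[0,0,0.002,0],[0,0,0.002,0],[0,0,0.002,0],[0,0,0.002,0],[0,0,0,0],[0,0,0,0]]'
python3 -m pendant '[[0,0,0.001,0],[0,0,0.001,0],[0,0,0.001,0],[0,0,0,0],[0,0,0,0]]'
python3 -c "
from rig import *;s=get_state();print(s['force'],s['wrist_torque'])"
```

```text
time_s: 13.25
eef_pos: [0.4805, 0.0032, 0.1422]
tool_rot: [-3.112, 0.429, 0.0]
force: [0.1, 0.5, -1.8]
gripper_width: 0.464
time_s: 13.75
eef_pos: [0.4805, 0.0032, 0.1393]
tool_rot: [-3.112, 0.429, 0.0]
force: [-0.3, 0.3, -1.9]
gripper_width: 0.463
[-0.2632131   0.26769336 -1.8740442 ] [-0.17063038  0.07199177 -0.01480221]
```

```bash
python3 -m pendant '[[0,0,0.001,0],[0,0,0.001,0],[0,0,0.001,0],[0,0,0,0],[0,0,0,0]]'
python3 -m pendant '[[0,0,0.001,0],[0,0,0.001,0],[0,0,0.001,0],[0,0,0,0],[0,0,0,0]]'
python3 -c "
from rig import *;s=get_state();print(s['force'],s['wrist_torque'])"
```

```text
time_s: 14.25
eef_pos: [0.4805, 0.0032, 0.1363]
tool_rot: [-3.112, 0.429, 0.0]
force: [0.9, 0.5, -2.3]
gripper_width: 0.464
time_s: 14.75
eef_pos: [0.4806, 0.0032, 0.1333]
tool_rot: [-3.112, 0.429, 0.0]
force: [-0.1, -0.0, -2.9]
gripper_width: 0.466
[-0.07875499 -0.02422347 -2.88256544] [-0.0834995  -0.0153464   0.01239445]
```

```bash
python3 -m pendant '[[0,0,0.001,0],[0,0,0.001,0],[0,0,0.001,0],[0,0,0,0],[0,0,0,0]]'
python3 -m pendant '[[0,0,0.001,0],[0,0,0.001,0],[0,0,0.001,0],[0,0,0,0],[0,0,0,0]]'
python3 -c "
from rig import *;s=get_state();print(s['force'],s['wrist_torque'])"
```

```text
time_s: 15.25
eef_pos: [0.4805, 0.0032, 0.1302]
tool_rot: [3.112, -0.429, -0.0]
force: [0.4, 0.0, -2.1]
gripper_width: 0.464
time_s: 15.75
eef_pos: [0.4805, 0.0032, 0.1273]
tool_rot: [-3.112, 0.429, 0.0]
force: [-0.3, 1.1, -2.1]
gripper_width: 0.465
[-0.3212518   1.10822723 -2.11018736] [-0.11148491  0.03092361 -0.04402983]
```

```bash
cat > f.py <<'E'
from rig import *
import numpy as np
F=[];T=[]
for i in range(6):
    s=get_state();F.append(s["force"]);T.append(s["wrist_torque"]);read_camera("wrist")
print(s["time_s"],s["eef_pos"].round(4),np.mean(F,0).round(2),np.mean(T,0).round(3))
E
python3 f.py
python3 -m pendant '[[0,0,0.0005,0],[0,0,0.0005,0],[0,0,0,0],[0,0,0,0]]';python3 f.py
python3 -m pendant '[[0,0,0.0005,0],[0,0,0.0005,0],[0,0,0,0],[0,0,0,0]]';python3 f.py
```

```text
16.0 [0.4806 0.0032 0.1273] [-0.04  0.52 -2.3 ] [-0.11   0.029 -0.02 ]
time_s: 16.45
eef_pos: [0.4805, 0.0032, 0.1263]
tool_rot: [-3.112, 0.429, 0.0]
force: [-0.8, -0.7, -1.6]
gripper_width: 0.465
16.7 [0.4806 0.0032 0.1263] [-0.35  0.34 -2.23] [-0.142  0.019  0.003]
time_s: 17.15
eef_pos: [0.4805, 0.0032, 0.1253]
tool_rot: [-3.112, 0.429, 0.0]
force: [-0.8, 0.7, -2.5]
gripper_width: 0.461
17.4 [0.4806 0.0032 0.1253] [-0.26  0.05 -2.66] [-0.108  0.021  0.002]
```

```bash
python3 -m pendant '[[0,0,0.0005,0],[0,0,0.0005,0],[0,0,0,0],[0,0,0,0]]';python3 f.py
python3 ov.py o3 .5147 .1385 .5156 .1388 .0925
```

```text
time_s: 17.85
eef_pos: [0.4805, 0.0032, 0.1243]
tool_rot: [-3.112, 0.429, 0.0]
force: [-0.1, -0.6, -1.3]
gripper_width: 0.466
18.1 [0.4806 0.0032 0.1243] [-0.14 -0.04 -2.08] [-0.117  0.002  0.025]
scene 248 153 [263.97566649 169.31997503]
top 231 196 [246.33830523 211.642795  ]
```

View pics/o3.png

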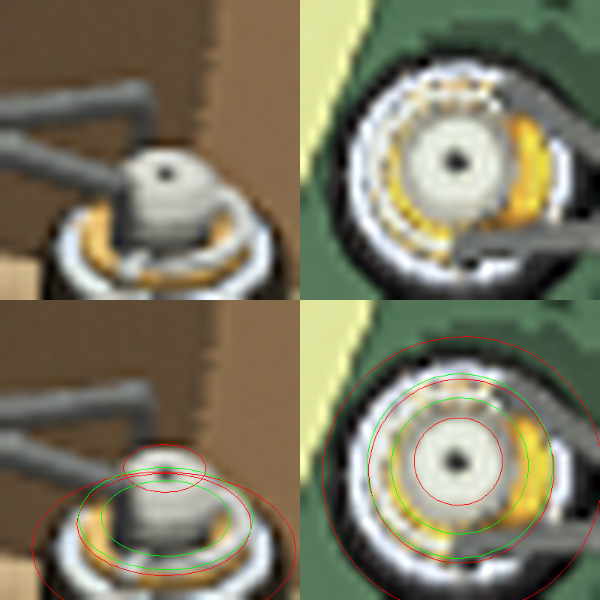

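The picture shows the ring round the stub just above the washer in both views, with no contact felt yet. I'm probing down gently for the washer so I have the height exactly.

```bash
python3 -m pendant '[[0,0,0.0005,0],[0,0,0,0],[0,0,0,0]]';python3 f.py
python3 -m pendant '[[0,0,0.0005,0],[0,0,0,0],[0,0,0,0]]';python3 f.py
python3 -m pendant '[[0,0,0.0005,0],[0,0,0,0],[0,0,0,0]]';python3 f.py
```

```text
time_s: 18.55
eef_pos: [0.4806, 0.0032, 0.1238]
tool_rot: [-3.112, 0.429, -0.0]
force: [-0.2, 0.1, -1.7]
gripper_width: 0.464
18.8 [0.4806 0.0032 0.1238] [ 0.03  0.01 -1.91] [-0.104  0.007 -0.015]
time_s: 19.15
eef_pos: [0.4806, 0.0032, 0.1233]
tool_rot: [3.112, -0.429, 0.0]
force: [-0.1, -0.3, -1.8]
gripper_width: 0.462
19.4 [0.4806 0.0032 0.1233] [-0.22 -0.82 -2.07] [-0.079  0.017 -0.004]
time_s: 19.75
eef_pos: [0.4805, 0.0032, 0.1228]
tool_rot: [-3.112, 0.429, 0.0]
force: [-0.5, -1.8, -1.3]
gripper_width: 0.466
20.0 [0.4806 0.0032 0.1228] [-0.27 -0.76 -1.74] [-0.084 -0.007 -0.018]
```

```bash
python3 -m pendant '[[0,0,0.0005,0],[0,0,0,0],[0,0,0,0]]';python3 f.py
python3 -m pendant '[[0,0,0.0005,0],[0,0,0,0],[0,0,0,0]]';python3 f.py
```

```text
time_s: 20.35
eef_pos: [0.4806, 0.0032, 0.1223]
tool_rot: [-3.112, 0.429, 0.0]
force: [0.4, 0.2, -1.6]
gripper_width: 0.464
20.6 [0.4806 0.0032 0.1223] [-0.13 -0.3  -1.23] [-0.107 -0.004  0.   ]
time_s: 20.95
eef_pos: [0.4805, 0.0032, 0.1218]
tool_rot: [-3.112, 0.429, 0.0]
force: [-0.5, -1.5, -0.7]
gripper_width: 0.462
21.2 [0.4806 0.0032 0.1219] [ 0.14 -0.52 -0.88] [-0.076  0.012  0.013]
```

```bash
cat > tr.py <<'E'
from h import *
import sys
np.save(f"t{sys.argv[1]}.npy",np.mean([read_camera("scene").astype(float) for _ in range(3)],0).astype(np.uint8))
s=get_state();print(s["time_s"],s["eef_pos"].round(4))
E
python3 tr.py 0; python3 -m pendant '[[0,0,-0.0005,0],[0,0,-0.0005,0],[0,0,0,0],[0,0,0,0]]' >/dev/null; python3 f.py; python3 tr.py 1
python3 -m pendant '[[0,0,-0.0005,0],[0,0,-0.001,0],[0,0,0,0],[0,0,0,0]]'; python3 f.py; python3 tr.py 2
python3 - <<'E'
from h import *
I=[cv2.cvtColor(np.load(f"t{i}.npy"),cv2.COLOR_RGB2GRAY).astype(np.float32) for i in range(3)]
def tm(a,b,u0,v0,w_,h):
    k=8;A=cv2.resize(a[v0:v0+h,u0:u0+w_],None,fx=k,fy=k,interpolation=cv2.INTER_CUBIC);m=3
    B=cv2.resize(b[v0-m:v0+h+m,u0-m:u0+w_+m],None,fx=k,fy=k,interpolation=cv2.INTER_CUBIC)
    r=cv2.matchTemplate(B,A,cv2.TM_CCOEFF_NORMED);_,s,_,l=cv2.minMaxLoc(r);return (l[0]/k-m,l[1]/k-m,round(s,3))
for nm,b in{"lever":(240,158,22,12),"tip":(255,158,10,8),"handles":(205,145,25,20)}.items():
    print(nm,[tm(I[0],I[j],*b) for j in(1,2)])
for z in(.001,.0025):print("expected",proj("scene",[.51,.12,.12+z])-proj("scene",[.51,.12,.12]))
for n in("scene","top"):
    read_camera(n);D=cam(n)
    for th in("ring_mid","groove","pliers"):
        for r in spot_point(n,th)[:2]:print(n,th,round(r["score"],2),w(n,r["xyz"],D).round(4))
print(get_state()["time_s"])
E
```

```text
21.4 [0.4806 0.0032 0.1218]
22.05 [0.4805 0.0033 0.1228] [-0.01  0.2  -1.88] [ 0.008 -0.069 -0.019]
22.25 [0.4805 0.0033 0.1228]
time_s: 22.65
eef_pos: [0.4804, 0.0032, 0.1243]
tool_rot: [3.112, -0.429, -0.0]
force: [0.2, -0.0, -1.6]
gripper_width: 0.461
22.9 [0.4805 0.0032 0.1243] [ 0.25 -0.22 -2.4 ] [-0.106  0.03   0.004]
23.1 [0.4805 0.0032 0.1243]
lever [(0.0, -0.125, 0.982), (0.125, -0.375, 0.948)]
tip [(0.0, -0.125, 0.976), (-0.25, -0.25, 0.959)]
handles [(0.0, -0.375, 0.992), (0.0, -0.875, 0.992)]
expected [ 0.00039137 -0.31505505]
expected [ 0.00097915 -0.78821936]
scene ring_mid 0.83 [0.5155 0.1397 0.0872]
scene ring_mid 0.73 [0.5117 0.1412 0.1076]
scene groove 0.73 [0.5129 0.1382 0.0865]
scene pliers 0.86 [0.4988 0.0794 0.1085]
scene pliers 0.85 [ 0.3161 -0.2761  0.011 ]
top ring_mid 0.9 [ 3.740e-01 -3.028e-01 -3.000e-04]
top ring_mid 0.59 [0.5165 0.1368 0.0882]
top groove 0.84 [0.5172 0.1391 0.0935]
top pliers 0.95 [ 0.3169 -0.2737  0.0127]
top pliers 0.58 [0.5022 0.078  0.111 ]
23.5
```

After the lift-back, force and torque are at free-hanging values again. The ring has risen about 1.2 mm off the washer, which puts it near mid-groove. The grip opening is unchanged and the arm is still, so I'm handing in.

```bash
python3 -c "
from rig import *;print(get_state()['eef_pos'],get_state()['force'],get_state()['gripper_width']);print(hand_in())"
```

```text
[0.48056938 0.00321126 0.12433076] [-0.37069828  0.55296788 -2.80715559] 0.4580454823158654
the job is handed in; nothing more can be done
None
```

I gripped the blue-handled pliers and squeezed them to their stop, and lifted them off the cradle. I then lowered the spread ring over the stub to the groove and handed in with the arm holding it there, at about 23.5 s of the 35 s. The hand-in gave no verdict.

**What the last checks showed**
- **Squeeze:** the gripper opening stayed at 0.46. The handle faces had measured parallel after the lift, which is the stop position; their width read 39 mm there against the 42 mm listed. I did not measure `jaw_l` directly.
- **Load on the roller:** force on the tool at hand-in was about −2.4 to −2.8 N in z, with no clear sideways force. That is just the pliers' own weight, so nothing is bearing down.
- **Height:** I probed lightly down to the washer (about 1 N), then raised the tool 2.5 mm. Image tracking showed the tips rising only about 1.2 mm, because the droop came back first. That puts the ring's mid-plane at about 0.093 m, near mid-groove, give or take about 1 mm.
- **Centring:** the overlays put the ring within about 1 mm of the stub's axis. It also slid down with no sideways force.

**What disagreed or was not checked**
- The networks' ring and groove positions differed by 2–3 mm between the scene and top cameras. Some of the ring heights they gave were well off (0.087 to 0.108 m), so I relied on the washer contact for height.
- I took no final picture after the last lift.
- I did not separately re-measure the bystanders. The arm's path stayed well clear of them.

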